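# Shut off and bleed the bench air gun

## Task

Close down the air at the luthier's bench: turn the black knob on the grey air unit clockwise all the way to its end stop. Only when the air is shut off, squeeze the red trigger of the blue blow gun on the sloping cradle fully in, keep it squeezed for a second or two to bleed the line, then let it spring back out. Leave the other things on the bench where they are.

Things in the scene. Friction and masses are not known exactly. Their poses are not given: they have to be found in the camera images.
- valve (a joint): angle of the black air knob, rad: 0 fully open, 2.6 fully shut against the end stop. It grows as the knob turns clockwise seen from above; light friction (0.06 N m), stays where it is left. It starts 1.3 to 2.4 rad from shut, so it may need re-gripping.
- valve_grip (a point): grip point of the knob, on its upright axis, 112 mm above the table and 7 mm below the top of the grip bar: put the TCP here from above. Turns with the knob: x along the bar (46 mm long, 14 mm thick), y across it (pinch along y), z up. A white line on the bar marks its -x end. The 48 mm disc under the bar has its top 23 mm below this point.
- airset: fixed grey air unit, 90 x 110 x 75 mm high, round white gauge on its front (-x); the black knob is in the middle of its top. A red dot on its top shows where the knob's white line points when shut. Origin under its centre, z up
- trigger (a joint): angle of the red trigger, rad: 0 let go, 0.28 fully squeezed (end stop). Sprung: about 5 N at the pad to start and 12 N fully in; it springs back by itself.
- gun_pinch (a point): centre of the squeeze, fixed in the gun's mid-plane: put the TCP here. x: up the slope, the squeezing line; z: square to the slope, up and towards the robot (come in along -z, tool tilted 32 degrees); y: along the grip, away from the barrel. The grip's back face is 17 mm away at -x; the trigger's front face at +x is about 31 mm away let go, 17 mm squeezed. 112 mm above the table.
- gun: blue blow gun, fixed on its side on a plywood board that slopes up away from the robot at 32 degrees. Origin on the board's middle, axes as gun_pinch; gun_pinch lies at x 4, y 15, z 35 mm. Grip 26 mm deep (x), 24 mm thick (z), fixed. Barrel 26 mm thick along x at y -45 mm, its nozzle points up the slope; a rest 22 mm high under the grip's end begins at y 44 mm.
- trigger_pad (a point): point on the front face of the red trigger where to press, 48 mm from its hinge; it moves with the trigger, towards the grip (-x of gun_pinch) when squeezed. The trigger is 72 mm long, 7 mm thick, 18 mm wide; its hinge is at the barrel.
- jar: bystander: amber glass jar with brass lid, 56 mm wide, 85 mm high, origin at the centre of its underside
- spool: bystander: upright wooden spool clamp, 38 mm wide, 86 mm high, origin under its centre
- stick: bystander: flat sanding stick with a red end, 210 x 22 x 8 mm, origin under its middle, x along it
- scroll: bystander: carved violin neck with scroll, of pale wood, lying down, about 240 x 50 x 47 mm, origin under its middle, x along it towards the scroll
- mug: bystander: blue mug, 80 mm wide, 95 mm high, handle at +y, origin under its centre
- driver: bystander: screwdriver with a wooden handle, lying down, 200 mm long, 26 mm thick, origin under its middle, x towards its tip
- offcut: bystander: flat wooden offcut, 90 x 45 x 20 mm, origin under its centre

How it is judged:
On the way, in this order (a step that is already met when the one before it is completed fails the run):
1. the air knob is turned clockwise to its end stop, the trigger not squeezed (value of joint valve above 2.48 rad and value of joint trigger below 0.08 rad), for 0.2 s.
2. with the air shut, the trigger is squeezed fully in and kept there for 0.8 s or more (value of joint valve above 2.48 rad and value of joint trigger above 0.235 rad), for 0.8 s.
3. the trigger is let out again (value of joint trigger below 0.04 rad), for 0.2 s.
At the end, for the whole second after the job is handed in: the knob is within 0.12 rad of its shut end stop (joint over 2.48), the trigger is out (joint under 0.04 rad) and still, and each of the seven bystanders is within 25 mm of where it started (value of joint valve above 2.48 rad and value of joint trigger below 0.04 rad and velocity of joint trigger below 0.05 rad/s and not (distance of any of jar, spool, stick, scroll, mug, driver, offcut from where it was at the start of the episode above 0.025 m)); the robot touches nothing.
It fails at once if the trigger is pulled more than 0.1 rad while the air knob is not shut (value of joint trigger above 0.1 rad and value of joint valve below 2.45 rad).
It fails at once if a bystander is moved more than 25 mm (distance of any of jar, spool, stick, scroll, mug, driver, offcut from where it was at the start of the episode above 0.025 m).
It also fails if it takes over 64 s, if anything falls off the work surface, if the arm or the gripper's body presses on something with over 40 N, if the wrist force passes 120 N, or if a joint passes its speed limit or range.

## Robot

A 6-joint arm with a two-finger parallel gripper is mounted at the origin on the work surface. World frame = base frame: x ahead of the robot, y to its left, z up, the work surface at z = 0. Lengths are in m, angles in rad, forces in N, time in s.
With the tool pointing down it reaches from about 0.375 to 0.975 m from the base axis. Payload 3.8 kg.
Tool frame: the origin (TCP) lies between the finger pads, 19 mm behind the fingertips; this is the grasp point; z points along the fingers, y is the line along which they close (so a half turn about z gives the same grasp; the last joint's range is limited). The gripper opens to 85 mm and grips with 20 to 120 N. Pads are 22 mm wide; open, the fingers measure 114 mm over their backs; the gripper's body (76 mm by 85 mm) begins 54 mm behind the grasp point. The pads swing forward as they close: fully open they stand 13 mm farther back than shut.
Start: joints at [-1.33, 0.264, 1.604, -0, 1.274, -0.037], TCP at [0.185, -0.649, 0.25] pointing down, gripper open.
Joint ranges: [-2.63, 2.63], [-0.94, 2.18], [0.31, 2.57], [-1.31, 4.45], [0, 2.66], [-2.55, 2.55]. Speed limits (rad/s): [2.57, 2.57, 3.14, 3.14, 3.14, 3.14].

## Interface

Orientations are given as a rotation vector (axis times angle).
In Python, from workcell import * gives the robot as it stands. The module is installed in compiled form; this text tells all that it offers.
- The arm moves only by the tool apply_moves, never from a script. Its arguments are lists of equal length, an entry for each row: "fingers": the opening, from 0 (shut) to 1 (fully open); "travel": the shift along the tool's x, y, z normalised to -1 to 1, where 1 is 0.05 m, a list of three; "rotation": the turn, a rotation vector about the tool's x, y, z normalised to -1 to 1, where 1 is 6 degrees, a list of three. In form: {"fingers": [fingers, ...], "travel": [[dx, dy, dz], ...], "rotation": [[ax, ay, az], ...]}. A call has 1 to 12 rows; each row shifts and turns the commanded pose from where the row before left it, along the tool's axes as they then stand; what a row does not reach is not made up. A row lasts 1/10 s, in which the tool goes at most 50 mm and 8.59 degrees, less where a joint would pass 70% of its speed; a pose out of reach is approached as far as the arm can. A call with a number of a shift or a turn outside -1 to 1 is refused whole. A call with a gripper value outside its range is refused whole. The fingers move at their own pace and stop on an object; "newtons" is the grip in N (left out, the last holds). Time passes only in rows, so rows that do not move let the fingers close. It gives the time, the measured TCP pose, the force, the opening and the grip force at its end, in the units of the state.
- read_state(): the state, without advancing time (a new reading comes with each control period).
- read_camera(name): name is "scene" or "top" or "wrist"; returns a dict with "image" (400x640x3 uint8, red, green, blue), "fx", "fy", "cx", "cy" (pixels), "k1" (the pictures are not rectified: a ray, as slopes to the right and down, at radius r is drawn at 1 + k1 r^2 times it, then the intrinsics apply), "extrinsics" (4x4, takes a point from world to camera coordinates). Camera axes: x right, y down, z forward; pixel columns grow to the right and rows downward; lengths in m; the calibration is good to about 2 mm. A picture is of the moment at which its call begins. There is no depth.
- finish_job(): hands the job in; it is judged then, once.
Trained networks look in the newest picture that a camera, given by its name, has taken for a name from the list of things; names that differ only in an ending like _2 or _b are one class to them, and where a whole thing is asked for, a point or a joint stands for the part that bears it (a point fixed in the world has none). Each returns a list of dicts, best first, with "p" (0 to 1); they miss things now and then, are a little off and sometimes report something else, mostly with a low value. They report only what shows in the picture. A call takes as long as a camera call.
- regions_of(camera, name): "mask" (400x640 bool, what is visible of it) and "bbox" ([left, top, width, height] in pixels, round what is visible of it).
- tip_of(camera, name): "location" ([column, row] in pixels: a listed point, or the origin of a listed thing).
The state is a dict: "time": time; "q": joint angles; "joint_vel": joint speeds; "joint_torque": joint torques, N m; "tool_pos": TCP position; "tcp_rot": TCP orientation; "wrist_force": force on the tool from outside, world axes, zero at the start; "torque": the same for the moment, N m; "width": opening from 0.0 (shut) to 1.0 (fully open); "grip_force": force on a finger pad.
Only numpy, scipy, OpenCV 4.12 (cv2) and the standard library are available. Lean on these libraries where they do the work, as an engineer would, in place of code of your own. Each camera call takes 0.05 s, during which the arm holds its last target. There are 200 camera calls.

## Working session

There is one attempt and no reset: what is moved stays moved. The work goes in short steps, Python scripts to look and compute and a tool call to move; the robot and the scene stay as the last step left them, time stands still between calls to the robot, and variables do not carry over. Pictures are saved under pics/ and viewed, at most 10 in all, crops included, and the job is handed in when it is done.

Besides the shell and the picture viewer there is one more tool, called as name(argument=value, ...) on one line, values as JSON. apply_moves: Moves the arm, as the interface text tells. Scaled input: -1 to 1 covers 0.05 m each way for a shift and 6 degrees each way for a turn. Its arguments: {"type":"object","properties":{"fingers":{"type":"array","items":{"type":"number"}},"travel":{"type":"array","items":{"type":"array","items":{"type":"number"}}},"rotation":{"type":"array","items":{"type":"array","items":{"type":"number"}}},"newtons":{"type":"number"}},"required":["fingers","travel","rotation"]}

```bash
mkdir -p pics
cat > h.py <<'E'
from workcell import *
import numpy as np, cv2
from scipy.spatial.transform import Rotation as R
def cam(n,save=None):
    c=read_camera(n)
    if save: cv2.imwrite('pics/'+save,c['image'][:,:,::-1])
    return c
def ray(c,px):
    d=np.array([(px[0]-c['cx'])/c['fx'],(px[1]-c['cy'])/c['fy']]); u=d.copy()
    for _ in range(20): u=d/(1+c['k1']*(u@u))
    E=np.array(c['extrinsics']); o=-E[:3,:3].T@E[:3,3]; v=E[:3,:3].T@np.r_[u,1]
    return o,v/np.linalg.norm(v)
def atz(c,px,z):
    o,v=ray(c,px); return o+v*(z-o[2])/v[2]
def proj(c,P):
    E=np.array(c['extrinsics']); p=E[:3,:3]@np.array(P)+E[:3,3]; u=p[:2]/p[2]; u=u*(1+c['k1']*(u@u))
    return [u[0]*c['fx']+c['cx'],u[1]*c['fy']+c['cy']]
def tri(rays):
    A=sum(np.eye(3)-np.outer(v,v) for o,v in rays); b=sum((np.eye(3)-np.outer(v,v))@o for o,v in rays)
    return np.linalg.solve(A,b)
E
python3 - <<'E'
from h import *
np.set_printoptions(precision=4,suppress=True)
s=read_state();print(s['time'],s['tool_pos'],s['tcp_rot'])
C={n:cam(n,n+'0.png') for n in('top','scene')}
for n in('valve_grip','airset','gun_pinch','gun','trigger_pad','jar','spool','stick','scroll','mug','driver','offcut'):
    rs=[]
    for k in C:
        t=tip_of(k,n)
        for d in t[:2]: print(n,k,round(d['p'],2),np.round(d['location'],1))
        if t: rs.append(ray(C[k],t[0]['location']))
    if len(rs)==2:
        P=tri(rs);print('   ',P,[round(float(np.linalg.norm(np.cross(P-o,v))),4) for o,v in rs])
for k in C: print(k,ray(C[k],(320,200)))
E
```

```text
0.0 [ 0.1849 -0.6485  0.2486] [-3.1091 -0.4347  0.0004]
valve_grip top 0.47 [230.8 219.4]
valve_grip scene 0.77 [373.7 129.9]
    [0.5299 0.2352 0.1162] [0.0037, 0.0037]
airset top 0.72 [404.5 214.5]
airset top 0.71 [236.9 222.2]
gun_pinch top 0.73 [398.8 218.9]
gun_pinch scene 0.56 [230.  238.8]
gun_pinch scene 0.54 [371.7 129.7]
    [ 0.5387 -0.2299  0.1161] [0.0015, 0.0015]
gun top 0.95 [403.2 214.4]
gun top 0.43 [308.7 142.5]
gun scene 0.88 [227.4 257.8]
    [ 0.5536 -0.2554  0.0701] [0.004, 0.004]
trigger_pad top 0.75 [386.7 269.4]
trigger_pad top 0.61 [409.  209.5]
trigger_pad scene 0.58 [229.9 246.8]
    [ 0.3977 -0.231  -0.1756] [0.0274, 0.0274]
jar top 0.8 [194.8 200.6]
jar scene 0.55 [411.2 140.6]
jar scene 0.21 [376.4 256.4]
    [0.5844 0.3597 0.0175] [0.0036, 0.0036]
spool top 0.54 [442.2 232.1]
spool scene 0.59 [183.7 289.4]
    [ 0.5117 -0.3862 -0.0047] [0.0041, 0.0041]
stick top 0.91 [386.9 267.2]
stick top 0.26 [237.2 220.9]
stick scene 0.56 [207.7 217.7]
stick scene 0.52 [377.5 254.1]
    [ 0.3975 -0.2226  0.0047] [0.0048, 0.0048]
scroll top 0.91 [305.4 148. ]
scroll scene 0.76 [374.7 255.1]
scroll scene 0.18 [183.8 288.3]
    [ 0.7601  0.0348 -0.0036] [0.0019, 0.0019]
mug top 0.97 [377.8 150.7]
mug scene 0.91 [306.9 312.1]
mug scene 0.35 [370.5 154.1]
    [ 0.7572 -0.1898 -0.    ] [0.001, 0.001]
driver top 0.78 [221.5 276.6]
driver top 0.21 [401.3 219. ]
driver scene 0.59 [232.2 246.7]
driver scene 0.53 [343.9 115.8]
    [0.4492 0.0052 0.0996] [0.2532, 0.2532]
offcut top 0.78 [309.1 274.2]
offcut scene 0.85 [274.3 162.6]
offcut scene 0.35 [306.3 314.6]
    [0.3742 0.0151 0.0054] [0.0004, 0.0004]
top (array([0.4737, 0.0101, 1.162 ]), array([ 0.1075, -0.0194, -0.994 ]))
scene (array([ 0.9826, -0.3451,  1.0277]), array([-0.3684,  0.3215, -0.8723]))
```

Run:
```python
import cv2,numpy as np
t=cv2.imread('pics/top0.png');s=cv2.imread('pics/scene0.png')
f=lambda a,x,y,w=100,h=75:cv2.resize(a[y:y+h,x:x+w],(400,300),interpolation=cv2.INTER_CUBIC)
cv2.imwrite('pics/c1.png',np.vstack([np.hstack([f(t,180,180),f(s,320,100)]),np.hstack([f(t,350,180),f(s,180,205)])]))
```

```text
(no output)
```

View pics/top0.png

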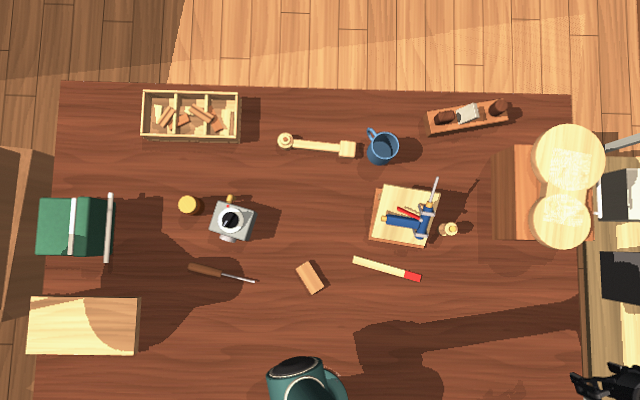

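View pics/c1.png

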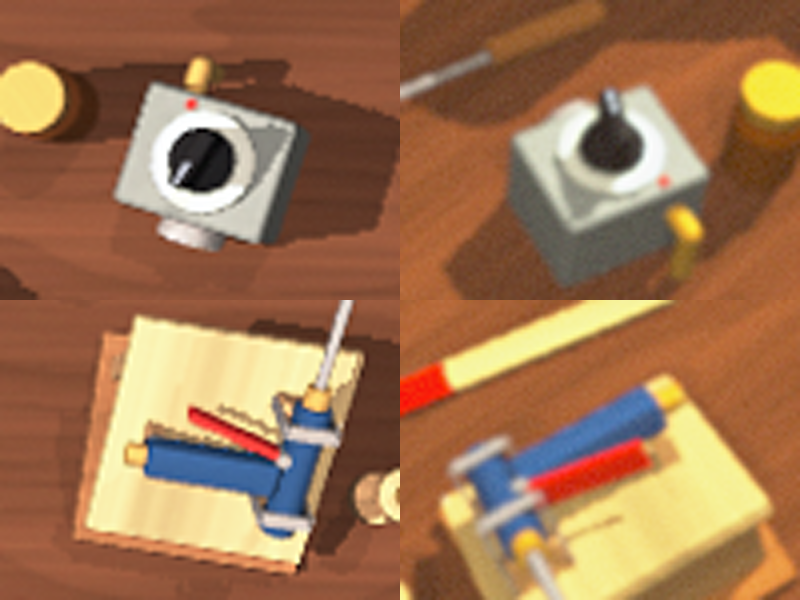

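Top view shows the knob at about (231,219.5), its white line pointing down-left to about (225,224), and the red dot at (228,206). The gun's grip runs left from the barrel at about (420,215), with the red trigger on its upper side. Next I'll work out angles from these.

Run:
```python
from h import *
np.set_printoptions(precision=4,suppress=True)
C={n:cam(n) for n in('top','scene')}
M=R.from_rotvec(read_state()['tcp_rot']).as_matrix();print(M)
for k in C:
    c=C[k]
    for n in('valve_grip','gun_pinch'):
        t=tip_of(k,n)
        print(k,n,[(round(d['p'],2),atz(c,d['location'],.112)) for d in t[:2]])
    kn=np.array([.53,.236])
    im=c['image'].astype(int)
    u,v=map(int,proj(c,[*kn,.1]))
    sub=im[v-25:v+25,u-25:u+25];hsv=cv2.cvtColor(sub.astype(np.uint8),cv2.COLOR_RGB2HSV).astype(int)
    red=(sub[...,0]>170)&(sub[...,1]<110)&(sub[...,2]<110)
    ys,xs=np.nonzero(red);pd=(xs.mean()+u-25,ys.mean()+v-25);print(k,'dot',pd,len(xs),atz(c,pd,.0755))
    blk=(sub.max(2)<60);n_,lb,st,ce=cv2.connectedComponentsWithStats(blk.astype(np.uint8))
    i=1+st[1:,4].argmax();print(k,'black',ce[i]+[u-25,v-25],st[i],atz(c,ce[i]+[u-25,v-25],.1))
c=C['top']
for p in[(225,223.7),(224.2,226)]: print('line',atz(c,p,.119))
cr=lambda x,y:(350+x/4,180+(y-300)/4)
for a,b,z in[((137,317),(363,352),.13),((90,527),(297,572),.04),((145,437),(285,455),.11),((147,472),(270,498),.1)]:
    d=atz(c,cr(*a),z)-atz(c,cr(*b),z);print('yaw',np.degrees(np.arctan2(-d[0],d[1])))
```

```text
[[ 0.9617  0.2742 -0.    ]
 [ 0.2742 -0.9617  0.    ]
 [-0.     -0.     -1.    ]]
top valve_grip [(0.53, array([0.527 , 0.2347, 0.112 ]))]
top gun_pinch [(0.8, array([ 0.5379, -0.2462,  0.112 ]))]
top dot (np.float64(227.5), np.float64(205.5)) 4 [0.5691 0.2519 0.0755]
top black [230.3258 219.3933] [ 18  19  15  16 178] [0.5285 0.237  0.1   ]
scene valve_grip [(0.6, array([0.5276, 0.2368, 0.112 ]))]
scene gun_pinch [(0.89, array([ 0.5386, -0.2381,  0.112 ])), (0.38, array([ 0.7864, -0.211 ,  0.112 ]))]
scene dot (np.float64(388.7597402597403), np.float64(120.83116883116884)) 154 [0.5167 0.3196 0.0755]
scene black [371.3878 136.2551] [20 20 12 14 98] [0.5349 0.2289 0.1   ]
line [0.5154 0.2468 0.119 ]
line [0.5091 0.2487 0.119 ]
yaw -7.499827816902197
yaw -10.954536297430641
yaw -6.0120114764406285
yaw -10.639162635074642
```

apply_moves(fingers=[1, 1, 1, 1, 1, 1, 1, 1, 1, 1, 1, 1], travel=[[0.48, -0.63, 0], [0.48, -0.63, 0], [0.48, -0.63, 0], [0.48, -0.63, 0], [0.48, -0.63, 0], [0.48, -0.63, 0], [0.48, -0.63, 0], [0.48, -0.63, 0], [0.48, -0.63, 0], [0.48, -0.63, 0], [0.48, -0.63, 0], [0.48, -0.63, 0]], rotation=[[0, 0, 0], [0, 0, 0], [0, 0, 0], [0, 0, 0], [0, 0, 0], [0, 0, 0], [0, 0, 0], [0, 0, 0], [0, 0, 0], [0, 0, 0], [0, 0, 0], [0, 0, 0]])

```text
time: 2.8
tool_pos: [0.3588, -0.2052, 0.2503]
tcp_rot: [3.111, 0.434, 0.002]
wrist_force: [0.4, 0.4, -0.6]
width: 0.997
grip_force: 0.0
```

apply_moves(fingers=[1, 1, 1, 1, 1, 1, 1, 1, 1, 1, 1, 1], travel=[[0.48, -0.63, 0], [0.48, -0.63, 0], [0.48, -0.63, 0], [0.48, -0.63, 0], [0.48, -0.63, 0], [0.48, -0.63, 0], [0.48, -0.63, 0], [0.48, -0.63, 0], [0.48, -0.63, 0], [0.48, -0.63, 0], [0.48, -0.63, 0], [0.48, -0.63, 0]], rotation=[[0, 0, 0], [0, 0, 0], [0, 0, 0], [0, 0, 0], [0, 0, 0], [0, 0, 0], [0, 0, 0], [0, 0, 0], [0, 0, 0], [0, 0, 0], [0, 0, 0], [0, 0, 0]])

```text
time: 4.0
tool_pos: [0.5321, 0.2376, 0.2501]
tcp_rot: [3.111, 0.435, 0.001]
wrist_force: [0.8, -1.0, -0.4]
width: 1.001
grip_force: 0.0
```

apply_moves(fingers=[1, 1, 1, 1, 1, 1, 1, 1, 1, 1, 1, 1], travel=[[0, 0, 0], [0, 0, 0], [0, 0, 0], [0, 0, 0], [0, 0, 0], [0, 0, 0], [0, 0, 0], [0, 0, 0], [0, 0, 0], [0, 0, 0], [0, 0, 0], [0, 0, 0]], rotation=[[0, 0, -1], [0, 0, -1], [0, 0, -1], [0, 0, -1], [0, 0, -1], [0, 0, -1], [0, 0, -1], [0, 0, -1], [0, 0, -1], [0, 0, -1], [0, 0, -1], [0, 0, -1]])

```text
time: 5.2
tool_pos: [0.5317, 0.2359, 0.2501]
tcp_rot: [2.257, 2.186, 0.0]
wrist_force: [0.4, -0.9, 0.1]
width: 0.999
grip_force: 0.0
```

apply_moves(fingers=[1, 1, 1, 1, 1, 1, 1, 1, 1, 1, 1], travel=[[0, 0, 0], [0, 0, 0], [0, 0, 0], [0, 0, 0], [0, 0, 0], [0, 0, 0], [0, 0, 0], [0, 0, 0], [0, 0, 0], [0, 0, 0], [0, 0, 0]], rotation=[[0, 0, -1], [0, 0, -1], [0, 0, -1], [0, 0, -1], [0, 0, -1], [0, 0, -1], [0, 0, -1], [0, 0, -1], [0, 0, -1], [0, 0, 0], [0, 0, 0]])

```text
time: 6.3
tool_pos: [0.5317, 0.2358, 0.2501]
tcp_rot: [1.029, 2.968, 0.0]
wrist_force: [0.6, -0.1, 0.4]
width: 1.002
grip_force: 0.0
```

Run:
```python
from h import *
np.set_printoptions(precision=4,suppress=True)
c=cam('wrist','w1.png');s=read_state();M=R.from_rotvec(s['tcp_rot']).as_matrix()
print(s['time'],s['tool_pos'],s['q'],M)
for d in tip_of('wrist','valve_grip'): print(d['p'],d['location'],atz(c,d['location'],.112))
print(ray(c,(320,200)))
```

```text
6.35 [0.5317 0.2359 0.25  ] [ 0.3747  0.0884  1.8086  0.      1.2445 -0.5293] [[-0.7858  0.6185  0.0001]
 [ 0.6185  0.7858  0.    ]
 [-0.      0.0001 -1.    ]]
0.77 [320.3, 187.3] [0.5296 0.2396 0.112 ]
(array([0.4752, 0.2819, 0.374 ]), array([ 0.2276, -0.1784, -0.9573]))
```

View pics/w1.png

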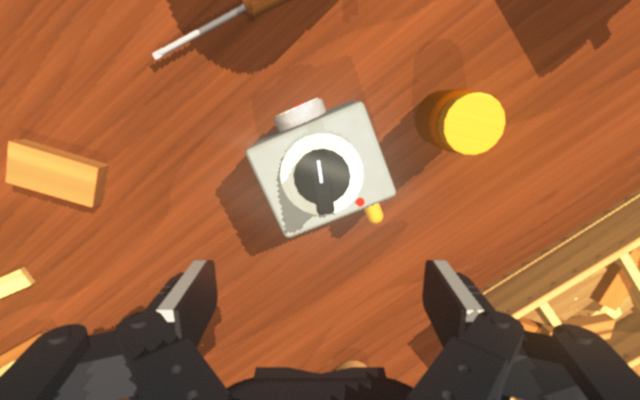

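Wrist view shows the knob's white line running from (319,161) to (321,183), the far bar end at about (325,200), and the red dot at (360,202).

Run:
```python
from h import *
np.set_printoptions(precision=4,suppress=True)
c=cam('wrist');im=c['image'];s=im[155:220,285:370]
cv2.imwrite('pics/w1c.png',cv2.resize(s[:,:,::-1],(765,585),interpolation=cv2.INTER_CUBIC))
hsv=cv2.cvtColor(s,cv2.COLOR_RGB2HSV)
blk=(s.max(2)<75).astype(np.uint8);n,l,st,ce=cv2.connectedComponentsWithStats(blk);i=1+st[1:,4].argmax();print('blk',st[i],ce[i]+[285,155])
m=(hsv[...,1]<60)&(hsv[...,2]>150);m[:,:28]=0;m[:,45:]=0;m[:3]=0;m[32:]=0
# white line enclosed in the dark disc
w=np.zeros_like(m);f=cv2.morphologyEx(blk,cv2.MORPH_CLOSE,np.ones((9,9)));w=m&(f>0)
y,x=np.nonzero(w);print(len(x),x.min()+285,x.max()+285,y.min()+155,y.max()+155)
p=np.array([atz(c,(a+285,b+155),.119)[:2] for a,b in zip(x,y)]);mu=p.mean(0);v=np.linalg.svd(p-mu)[2][0];print(mu,np.degrees(np.arctan2(v[1],v[0])),p[y.argmin()],p[y.argmax()])
r=(s[...,0]>150)&(s[...,1]<80)&(s[...,2]<80);y,x=np.nonzero(r);d=atz(c,(x.mean()+285,y.mean()+155),.0755);print('dot',len(x),d)
```

```text
Traceback (most recent call last):
ValueError: attempt to get argmax of an empty sequence
```

View pics/w1c.png

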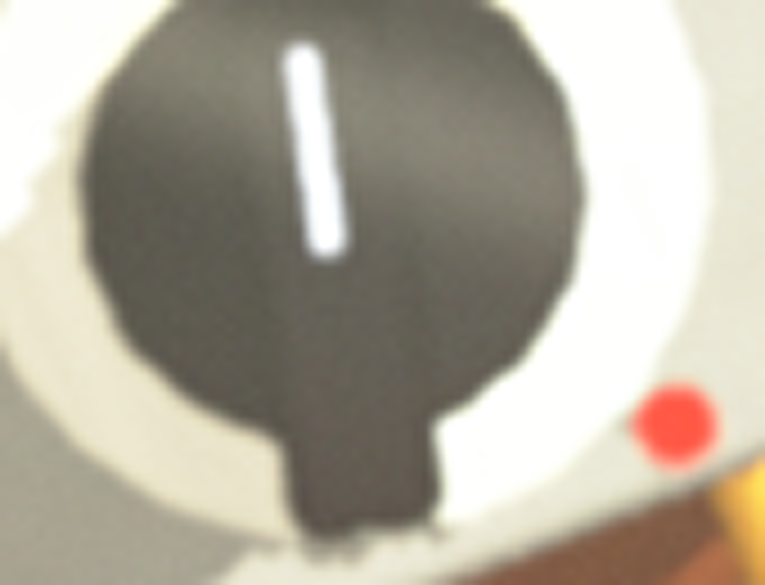

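Run:
```python
from h import *
np.set_printoptions(precision=4,suppress=True)
c=cam('wrist')
a=atz(c,(318.3,160),.119);b=atz(c,(321.4,183.3),.119);e=atz(c,(325.4,212),.119);k=atz(c,(321.9,175.5),.089);d=atz(c,(360.1,202.1),.0755)
ang=lambda v:np.degrees(np.arctan2(v[1],v[0]))
print(a,b,e,'disc',k,'dot',d,'mid',(a+e)/2,np.linalg.norm(a-e))
print('line',ang(a-b),ang(a-e),'dotdir',ang(d-k),ang(d-(a+e)/2))
```

```text
[0.511  0.2523 0.119 ] [0.5262 0.2432 0.119 ] [0.5459 0.2317 0.119 ] disc [0.5273 0.2431 0.089 ] dot [0.5697 0.253  0.0755] mid [0.5284 0.242  0.119 ] 0.040487491045677074
line 149.26572045120136 149.4604852663986 dotdir 13.158229645071705 14.99934500009018
```

apply_moves(fingers=[1, 1, 1, 1, 1, 1, 1], travel=[[0.12, 0.03, 0], [0, 0, 0], [0, 0, 0.68], [0, 0, 0.68], [0, 0, 0.68], [0, 0, 0.68], [0, 0, 0]], rotation=[[0, 0, -1], [0, 0, -0.27], [0, 0, 0], [0, 0, 0], [0, 0, 0], [0, 0, 0], [0, 0, 0]])

```text
time: 7.2
tool_pos: [0.5237, 0.2389, 0.1085]
tcp_rot: [-0.825, -3.022, 0.011]
wrist_force: [-0.9, -0.5, -0.0]
width: 0.997
grip_force: 0.0
```

apply_moves(fingers=[0.5, 0.3, 0.1, 0.1, 0.1, 0.1, 0.1, 0.1, 0.1, 0.1], travel=[[0, 0, 0], [0, 0, 0], [0, 0, 0], [0, 0, 0], [0, 0, 0], [0, 0, 0], [0, 0, 0], [0, 0, 0], [0, 0, 0], [0, 0, 0]], rotation=[[0, 0, 0], [0, 0, 0], [0, 0, 0], [0, 0, 0], [0, 0, 0], [0, 0, 0], [0, 0, 0], [0, 0, 0], [0, 0, 0], [0, 0, 0]], newtons=25)

```text
time: 8.2
tool_pos: [0.5285, 0.2408, 0.1155]
tcp_rot: [0.825, 3.03, 0.001]
wrist_force: [-0.9, -1.9, 5.7]
width: 0.156
grip_force: 27.1
```

apply_moves(fingers=[0.1, 0.1, 0.1, 0.1, 0.1, 0.1, 0.1, 0.1, 0.1, 0.1, 0.1, 0.1], travel=[[0, 0, 0], [0, 0, 0], [0, 0, 0], [0, 0, 0], [0, 0, 0], [0, 0, 0], [0, 0, 0], [0, 0, 0], [0, 0, 0], [0, 0, 0], [0, 0, 0], [0, 0, 0]], rotation=[[0, 0, 1], [0, 0, 1], [0, 0, 1], [0, 0, 1], [0, 0, 1], [0, 0, 1], [0, 0, 1], [0, 0, 1], [0, 0, 1], [0, 0, 1], [0, 0, 1], [0, 0, 1]])

```text
time: 9.4
tool_pos: [0.5274, 0.2403, 0.1154]
tcp_rot: [2.453, 1.962, -0.002]
wrist_force: [-5.4, -3.4, 9.2]
width: 0.161
grip_force: 27.6
```

apply_moves(fingers=[0.1, 0.1, 0.1, 0.1, 0.1, 0.1, 0.1, 0.1, 0.1, 0.1, 0.1], travel=[[0, 0, 0], [0, 0, 0], [0, 0, 0], [0, 0, 0], [0, 0, 0], [0, 0, 0], [0, 0, 0], [0, 0, 0], [0, 0, 0], [0, 0, 0], [0, 0, 0]], rotation=[[0, 0, 1], [0, 0, 1], [0, 0, 1], [0, 0, 1], [0, 0, 1], [0, 0, 1], [0, 0, 1], [0, 0, 1], [0, 0, 0.8], [0, 0, 0.8], [0, 0, 0]])

```text
time: 10.5
tool_pos: [0.5267, 0.2409, 0.1155]
tcp_rot: [-3.094, -0.541, 0.004]
wrist_force: [-7.7, -0.2, 10.6]
width: 0.158
grip_force: 27.8
```

Run:
```python
from h import *
s=read_state();M=R.from_rotvec(s['tcp_rot']).as_matrix()
print(s['q'],s['torque'],s['wrist_force'],np.degrees(np.arctan2(M[1,0],M[0,0])))
```

```text
[3.85450401e-01 2.05795730e-01 1.93884258e+00 1.15927027e-03
 9.99146876e-01 1.60972377e+00] [-0.23017937  1.19522985 -0.01448324] [-7.74270215 -0.21572059 10.6156083 ] 19.818362907725273
```

apply_moves(fingers=[0.1, 0.1, 0.1, 0.1, 0.1, 0.1], travel=[[0, 0, 0], [0, 0, 0], [0, 0, 0], [0, 0, 0], [0, 0, 0], [0, 0, 0]], rotation=[[0, 0, 0.4], [0, 0, 0.4], [0, 0, 0.4], [0, 0, 0.4], [0, 0, 0], [0, 0, 0]])

```text
time: 11.1
tool_pos: [0.5273, 0.2412, 0.1155]
tcp_rot: [-3.128, -0.287, 0.001]
wrist_force: [-5.6, 0.1, 8.4]
width: 0.158
grip_force: 60.9
```

Run:
```python
from h import *
s=read_state();M=R.from_rotvec(s['tcp_rot']).as_matrix()
print(s['torque'],s['wrist_force'],np.degrees(np.arctan2(M[1,0],M[0,0])))
```

```text
[-0.02008826  0.83413755  0.84050628] [-5.55601362  0.08547557  8.35550729] 10.473900261058823
```

apply_moves(fingers=[0.5, 0.8, 1, 1, 1, 1, 1, 1, 1, 1, 1], travel=[[0, 0, 0], [0, 0, 0], [0, 0, 0], [0, 0, 0], [0, 0, 0], [0, 0, -0.4], [0, 0, -0.8], [0, 0, -0.8], [0, 0, -0.8], [0, 0, 0], [0, 0, 0]], rotation=[[0, 0, 0], [0, 0, 0], [0, 0, 0], [0, 0, 0], [0, 0, 0], [0, 0, 0], [0, 0, 0], [0, 0, 0], [0, 0, 0], [0, 0, 0], [0, 0, 0]])

```text
time: 12.2
tool_pos: [0.5288, 0.241, 0.2556]
tcp_rot: [-3.128, -0.283, -0.005]
wrist_force: [-0.5, -0.2, -0.5]
width: 0.998
grip_force: 0.0
```

Run:
```python
from h import *
np.set_printoptions(precision=4,suppress=True)
s=read_state();print(s['tool_pos'],s['tcp_rot'],s['time'])
c=cam('wrist');t=tip_of('wrist','valve_grip');print(t[0]['p'],t[0]['location'],c['extrinsics'])
u,v=map(int,proj(c,[.528,.241,.1]));u0,v0=max(u-60,0),max(v-45,0);print(u0,v0)
cv2.imwrite('pics/w2.png',cv2.resize(c['image'][v0:v0+90,u0:u0+120,::-1],(720,540),interpolation=cv2.INTER_CUBIC))
```

```text
[0.5288 0.241  0.2556] [-3.1279 -0.2827 -0.005 ] 12.2
0.6 [316.1, 190.0] [[ 0.1789 -0.9839 -0.      0.143 ]
 [-0.9431 -0.1715  0.2849  0.5027]
 [-0.2803 -0.051  -0.9586  0.5457]
 [ 0.      0.      0.      1.    ]]
259 144
```

View pics/w2.png

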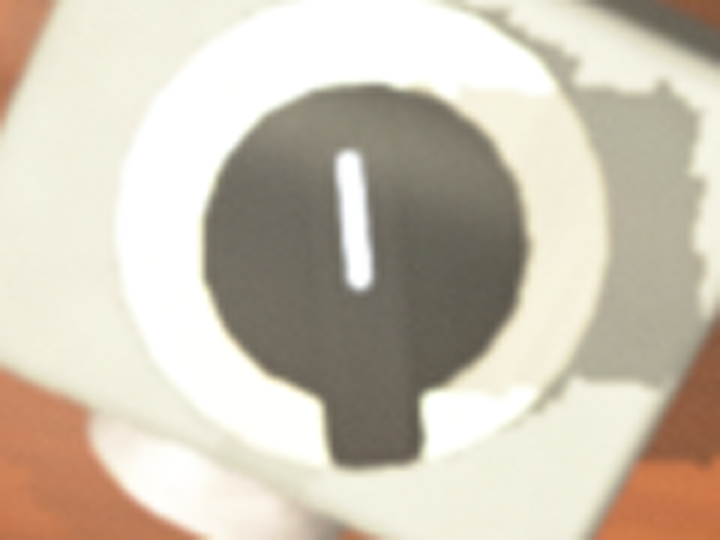

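Wrist view shows the white line from (317,170) to (319,191.5), now pointing ahead along +x, with the red dot hidden outside the crop. The twist torque rose to 0.84 N m at a tool yaw of about 10.5°, which says end stop. Moving over to the gun, and I'll check the knob from the top camera on the way.

apply_moves(fingers=[1, 1, 1, 1, 1, 1, 1, 1, 1, 1, 1, 1], travel=[[-0.25, 0.745, 0], [-0.25, 0.745, 0], [-0.25, 0.745, 0], [-0.25, 0.745, 0], [-0.25, 0.745, 0], [-0.25, 0.745, 0], [-0.25, 0.745, 0], [-0.25, 0.745, 0], [-0.25, 0.745, 0], [-0.25, 0.745, 0], [-0.25, 0.745, 0], [-0.25, 0.745, 0]], rotation=[[0, 0, 0], [0, 0, 0], [0, 0, 0], [0, 0, 0], [0, 0, 0], [0, 0, 0], [0, 0, 0], [0, 0, 0], [0, 0, 0], [0, 0, 0], [0, 0, 0], [0, 0, 0]])

```text
time: 13.5
tool_pos: [0.4589, -0.2269, 0.2516]
tcp_rot: [-3.127, -0.283, 0.005]
wrist_force: [-0.6, 0.9, 1.0]
width: 1.001
grip_force: 0.0
```

apply_moves(fingers=[1, 1, 1, 1, 1, 1, 1, 1, 1, 1, 1, 1], travel=[[0, 0, 0], [0, 0, 0], [0, 0, 0], [0, 0, 0], [0, 0, 0], [0, 0, 0], [0, 0, 0], [0, 0, 0], [0, 0, 0], [0, 0, 0], [0, 0, 0], [0, 0, 0]], rotation=[[0, 0, -0.98], [0, 0, -0.98], [0, 0, -0.98], [0, 0, -0.98], [0, 0, -0.98], [0, 0, -0.98], [0, 0, -0.98], [0, 0, -0.98], [0, 0, -0.98], [0, 0, -0.98], [0, 0, -0.98], [0, 0, -0.98]])

```text
time: 14.7
tool_pos: [0.4593, -0.2253, 0.2514]
tcp_rot: [-2.383, -2.04, 0.003]
wrist_force: [-0.2, -0.2, 0.1]
width: 1.0
grip_force: 0.0
```

apply_moves(fingers=[1, 1, 1, 1, 1, 1, 1, 1], travel=[[0, 0, 0], [0, 0, 0], [0, 0, 0], [0, 0, 0], [0, 0, 0], [0, 0, 0], [0, 0, 0], [0, 0, 0]], rotation=[[-0.89, 0, 0], [-0.89, 0, 0], [-0.89, 0, 0], [-0.89, 0, 0], [-0.89, 0, 0], [-0.89, 0, 0], [0, 0, 0], [0, 0, 0]])

```text
time: 15.5
tool_pos: [0.4594, -0.2255, 0.2521]
tcp_rot: [2.038, 1.735, 0.496]
wrist_force: [-0.3, -0.2, 0.6]
width: 1.001
grip_force: 0.0
```

Run:
```python
from h import *
np.set_printoptions(precision=4,suppress=True)
s=read_state();print(s['time'],s['tool_pos'],s['q']);print(R.from_rotvec(s['tcp_rot']).as_matrix())
C={n:cam(n) for n in('wrist','top','scene')}
for n in('gun_pinch','trigger_pad','gun'):
    rs=[]
    for k in C:
        t=tip_of(k,n)
        for d in t[:2]: print(n,k,round(d['p'],2),np.round(d['location'],1),atz(C[k],d['location'],{'gun_pinch':.112,'trigger_pad':.126,'gun':.0802}[n]))
cv2.imwrite('pics/w3.png',C['wrist']['image'][:,:,::-1])
# knob line in the top picture
c=C['top'];u,v=map(int,proj(c,[.528,.24,.1]))
a=cv2.resize(c['image'][v-20:v+20,u-20:u+20,::-1],(400,400),interpolation=cv2.INTER_CUBIC);print(u-20,v-20)
b=cv2.resize(C['wrist']['image'][:,:,::-1],(640,400))
cv2.imwrite('pics/k3.png',np.vstack([b,np.pad(a,((0,0),(0,240),(0,0)))])[:600])
print('proj dot',proj(c,[.5697,.2530,.0755]))
```

```text
15.5 [ 0.4594 -0.2255  0.2521] [-0.6741 -0.3616  2.289   0.3882  0.7582 -0.7355]
[[ 0.1593  0.8389  0.5205]
 [ 0.9872 -0.1362 -0.0827]
 [ 0.0015  0.527  -0.8499]]
gun_pinch wrist 0.93 [306.2 180.8] [ 0.5343 -0.2321  0.112 ]
gun_pinch top 0.93 [401.6 218.7] [ 0.5405 -0.2374  0.112 ]
gun_pinch scene 0.86 [230.1 239.4] [ 0.5372 -0.2314  0.112 ]
trigger_pad wrist 0.65 [347.1 188.1] [ 0.5642 -0.2445  0.126 ]
trigger_pad top 0.54 [407.4 211.1] [ 0.5608 -0.2499  0.126 ]
trigger_pad scene 0.77 [231.8 248.1] [ 0.5639 -0.2427  0.126 ]
gun wrist 0.95 [310.2 189.4] [ 0.5534 -0.2532  0.0802]
gun wrist 0.36 [310.4 180.9] [ 0.555  -0.2451  0.0802]
gun top 0.87 [408.5 212.6] [ 0.5604 -0.2646  0.0802]
gun top 0.73 [379.1 152.4] [ 0.7332 -0.1791  0.0802]
gun scene 0.94 [226.  258.5] [ 0.555  -0.2631  0.0802]
209 199
proj dot [np.float64(227.12963178988502), np.float64(205.2849912088578)]
```

View pics/w3.png

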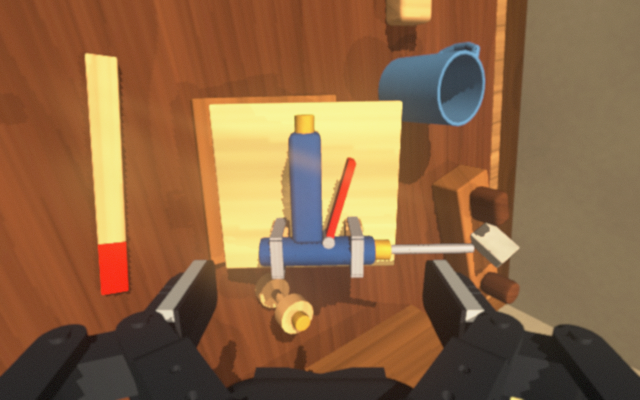

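Wrist view shows the grip running from (305,133) down to (305,240), the trigger from (351,160) to (331,238), and the barrel across at row 249. The tool is nearly aligned with the gun. Next I'll measure these points in the gun's plane.

Run:
```python
from h import *
np.set_printoptions(precision=4,suppress=True)
s=read_state();M=R.from_rotvec(s['tcp_rot']).as_matrix();T=np.array(s['tool_pos'])
c=cam('wrist');P=np.array([.5365,-.234,.112]);n=-M[:,2]
def pl(px,h):
    o,v=ray(c,px);X=o+v*(n@(P+h*n-o))/(n@v);return X,M.T@(X-P)
im=cv2.cvtColor(c['image'],cv2.COLOR_RGB2HSV).astype(int)
blue=(im[...,0]>100)&(im[...,0]<125)&(im[...,1]>130)
for r in(145,165,185,205,225):
    x=np.nonzero(blue[r,270:335])[0]+270;a,b=x.min(),x.max()
    for h in(0,.012): print(r,a,b,h,pl((a-.5,r),h)[1][:2],pl((b+.5,r),h)[1][:2])
for col in(265,300,370):
    y=np.nonzero(blue[225:285,col])[0]+225;print(col,y.min(),y.max(),pl((col,y.max()),0)[1][:2])
red=((im[...,0]<6)|(im[...,0]>172))&(im[...,1]>150)&(im[...,2]>120);red[:, :322]=0;red[:,365:]=0
ys,xs=np.nonzero(red[150:245]);ys+=150
for r in(165,185,205,225):
    x=xs[ys==r]; 
    if len(x): print('red',r,x.min(),x.max(),pl((x.min()-.5,r),.009)[1][:2],pl((x.max()+.5,r),.009)[1][:2])
for p in[(210,104),(402,101),(397,265),(228,268)]: print('board',pl(p,-.035)[1][:2])
```

```text
Traceback (most recent call last):
ValueError: zero-size array to reduction operation minimum which has no identity
```

View pics/k3.png

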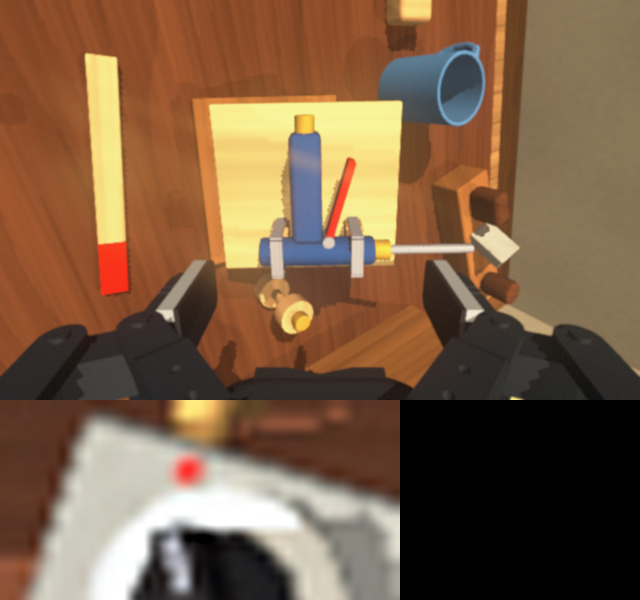

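The white line (crop about (175,555)) points straight at the red dot (187,470), so the knob is shut. I'll fix the colour mask for the gun measurement.

Run:
```python
from h import *
np.set_printoptions(precision=4,suppress=True)
s=read_state();M=R.from_rotvec(s['tcp_rot']).as_matrix();T=np.array(s['tool_pos'])
c=cam('wrist');P=np.array([.5365,-.234,.112]);n=-M[:,2]
print('TCP-P in tool',M.T@(T-P))
def pl(px,h):
    o,v=ray(c,px);X=o+v*(n@(P+h*n-o))/(n@v);return np.round(1000*(M.T@(X-P))[:2],1)
im=c['image'].astype(int)
blue=im[...,2]>im[...,0]+25
red=(im[...,0]>im[...,1]+100)&(im[...,0]>im[...,2]+90)
for r in(145,165,185,205,225):
    x=np.nonzero(blue[r,275:335])[0]+275
    if len(x):
        a,b=x.min(),x.max();print(r,a,b,*[(h,pl((a-.5,r),h),pl((b+.5,r),h)) for h in(0,.012)])
    x=np.nonzero(red[r,322:365])[0]+322
    if len(x): print('red',r,x.min(),x.max(),pl((x.min()-.5,r),.009),pl((x.max()+.5,r),.009))
for col in(265,300,370):
    y=np.nonzero(blue[243:285,col])[0]+243
    if len(y): print(col,y.min(),y.max(),pl((col,y.max()),0))
for p in[(210,104),(402,101),(397,265),(228,268)]: print('board',pl(p,-.035))
```

```text
TCP-P in tool [-0.004   0.0107 -0.1608]
145 289 316 (0, array([ 30.4, -13.5]), array([30.4,  9. ])) (0.012, array([ 32. , -12.4]), array([32. ,  9.2]))
165 291 299 (0, array([ 14. , -12.3]), array([14. , -4.9])) (0.012, array([ 16.4, -11.3]), array([16.4, -4.2]))
red 165 344 351 [15.8 30.5] [15.8 36.8]
185 290 316 (0, array([ -2.9, -13.5]), array([-2.9,  9. ])) (0.012, array([  0.2, -12.5]), array([0.2, 9.1]))
red 185 338 345 [-0.6 26. ] [-0.6 32.4]
205 291 317 (0, array([-20.3, -13.1]), array([-20.3,   9.8])) (0.012, array([-16.5, -12.1]), array([-16.5,   9.8]))
red 205 332 339 [-17.5  21.3] [-17.5  27.9]
225 292 317 (0, array([-38.4, -12.7]), array([-38.4,   9.7])) (0.012, array([-33.8, -11.6]), array([-33.8,   9.8]))
red 225 326 333 [-35.   16.5] [-35.   23.1]
265 244 260 [-71.6 -37. ]
300 243 262 [-73.6  -5.9]
370 243 259 [-70.7  56.3]
board [ 61.3 -84.4]
board [63.8 83.5]
board [-94.6  89.2]
board [-98.  -80.6]
```

apply_moves(fingers=[1, 1, 1, 1, 1, 1, 1, 1, 1, 1], travel=[[0.08, -0.22, 0], [0, 0, 0], [0, 0, 0.5], [0, 0, 0.5], [0, 0, 0.5], [0, 0, 0.5], [0, 0, 0.4], [0, 0, 0.4], [0, 0, 0.4], [0, 0, 0]], rotation=[[0, 0, 0], [0, 0, 0], [0, 0, 0], [0, 0, 0], [0, 0, 0], [0, 0, 0], [0, 0, 0], [0, 0, 0], [0, 0, 0], [0, 0, 0]])

```text
time: 17.2
tool_pos: [0.5347, -0.2329, 0.1096]
tcp_rot: [2.038, 1.737, 0.497]
wrist_force: [0.7, 0.9, -0.4]
width: 0.996
grip_force: 0.0
```

apply_moves(fingers=[1, 1, 1], travel=[[0, 0, 0], [0, 0, 0], [0, 0, 0]], rotation=[[0, 0, 0], [0, 0, 0], [0, 0, 0]])

```text
time: 17.5
tool_pos: [0.536, -0.2343, 0.1139]
tcp_rot: [2.032, 1.732, 0.498]
wrist_force: [0.3, 0.2, -0.5]
width: 0.997
grip_force: 0.0
```

Run:
```python
from h import *
np.set_printoptions(precision=4,suppress=True)
s=read_state();M=R.from_rotvec(s['tcp_rot']).as_matrix();T=np.array(s['tool_pos'])
P=np.array([.5365,-.234,.112])+.0017*M[:,1]
print('TCP-P in tool',M.T@(T-P),s['time'])
for k in('wrist','scene'):
  c=cam(k);i=c['image']
  if k=='wrist': a=i
  else: b=i
u,v=map(int,proj(c,P))
b=cv2.resize(b[v-40:v+40,u-64:u+64],(480,300));a=cv2.resize(a,(480,300))
cv2.imwrite('pics/g4.png',np.vstack([a,b])[:,:,::-1])
```

```text
TCP-P in tool [-0.0004 -0.0011 -0.0018] 17.5
```

View pics/g4.png

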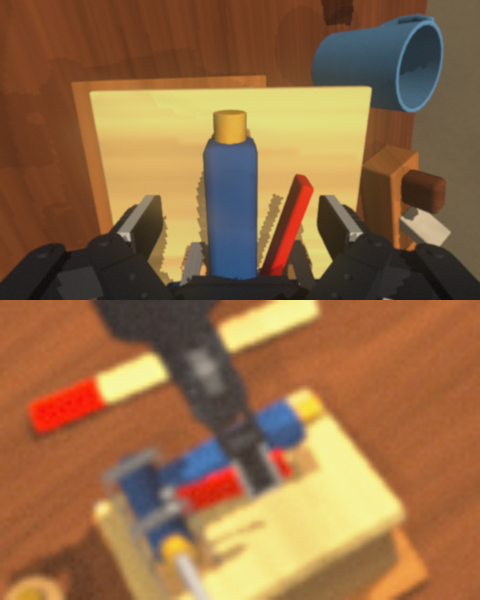

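The fingers straddle the grip and the trigger (wrist half: pads at columns 150 and 325, grip 205–257, trigger about 300). I'll shift 1 mm towards the grip and close.

apply_moves(fingers=[1, 0.8, 0.6, 0.5, 0.4, 0.3, 0.3, 0.3, 0.3, 0.3], travel=[[0, -0.02, 0.02], [0, 0, 0], [0, 0, 0], [0, 0, 0], [0, 0, 0], [0, 0, 0], [0, 0, 0], [0, 0, 0], [0, 0, 0], [0, 0, 0]], rotation=[[0, 0, 0], [0, 0, 0], [0, 0, 0], [0, 0, 0], [0, 0, 0], [0, 0, 0], [0, 0, 0], [0, 0, 0], [0, 0, 0], [0, 0, 0]], newtons=40)

```text
time: 18.6
tool_pos: [0.5363, -0.2348, 0.1134]
tcp_rot: [2.029, 1.733, 0.498]
wrist_force: [-8.9, 1.2, 12.2]
width: 0.396
grip_force: 38.3
```

Run:
```python
from h import *
np.set_printoptions(precision=4,suppress=True)
s=read_state();M=R.from_rotvec(s['tcp_rot']).as_matrix();T=np.array(s['tool_pos'])
P=np.array([.5365,-.234,.112])+.0017*M[:,1]
print('TCP-P',M.T@(T-P),'F tool',M.T@s['wrist_force'],s['width']*85,s['grip_force'])
```

```text
TCP-P [-0.0009 -0.001  -0.0012] F tool [ -0.2633  -1.0394 -15.1297] 33.68389852612658 38.29036474227905
```

Opening is 33.7 mm, against 34 mm expected with the trigger fully in. Holding, then releasing and retreating.

apply_moves(fingers=[0.3, 0.3, 0.3, 0.3, 0.3, 0.3, 0.3, 0.3, 0.3, 0.3, 0.3, 0.3], travel=[[0, 0, 0], [0, 0, 0], [0, 0, 0], [0, 0, 0], [0, 0, 0], [0, 0, 0], [0, 0, 0], [0, 0, 0], [0, 0, 0], [0, 0, 0], [0, 0, 0], [0, 0, 0]], rotation=[[0, 0, 0], [0, 0, 0], [0, 0, 0], [0, 0, 0], [0, 0, 0], [0, 0, 0], [0, 0, 0], [0, 0, 0], [0, 0, 0], [0, 0, 0], [0, 0, 0], [0, 0, 0]])

```text
time: 19.8
tool_pos: [0.5363, -0.2348, 0.1134]
tcp_rot: [2.029, 1.734, 0.498]
wrist_force: [-9.4, 0.6, 13.5]
width: 0.398
grip_force: 38.3
```

apply_moves(fingers=[0.5, 0.7, 0.9, 1, 1, 1, 1, 1, 1], travel=[[0, 0, 0], [0, 0, 0], [0, 0, 0], [0, 0, 0], [0, 0, 0], [0, 0, 0], [0, 0, 0], [0, 0, 0], [0, 0, 0]], rotation=[[0, 0, 0], [0, 0, 0], [0, 0, 0], [0, 0, 0], [0, 0, 0], [0, 0, 0], [0, 0, 0], [0, 0, 0], [0, 0, 0]])

```text
time: 20.7
tool_pos: [0.5354, -0.2338, 0.111]
tcp_rot: [2.034, 1.734, 0.498]
wrist_force: [-0.5, -0.0, 0.1]
width: 1.001
grip_force: 0.0
```

apply_moves(fingers=[1, 1, 1, 1, 1, 1, 1, 1], travel=[[0, 0.02, -0.3], [0, 0, -0.4], [0, 0, -0.5], [0, 0, -0.6], [0, 0, -0.6], [0, 0, -0.6], [0, 0, 0], [0, 0, 0]], rotation=[[0, 0, 0], [0, 0, 0], [0, 0, 0], [0, 0, 0], [0, 0, 0], [0, 0, 0], [0, 0, 0], [0, 0, 0]])

```text
time: 21.5
tool_pos: [0.4579, -0.2217, 0.2398]
tcp_rot: [2.032, 1.732, 0.498]
wrist_force: [0.0, -0.5, -0.3]
width: 0.997
grip_force: 0.0
```

Run:
```python
from h import *
np.set_printoptions(precision=4,suppress=True)
s=read_state();print(s['time'],s['tool_pos'],s['wrist_force'])
c=cam('wrist','w5.png');cam('top','t5.png')
M=R.from_rotvec(s['tcp_rot']).as_matrix();P=np.array([.5365,-.234,.112]);n=-M[:,2]
red=(c['image'][...,0].astype(int)>c['image'][...,1]+100.)
for r in(165,185,205,225):
    x=np.nonzero(red[r,322:365])[0]+322
    if len(x):
        o,v=ray(c,(x.max()+.5,r));X=o+v*(n@(P+.009*n-o))/(n@v);print(r,x.min(),x.max(),1000*(M.T@(X-P))[:2])
a=cv2.imread('pics/top0.png').astype(int);b=cv2.imread('pics/t5.png').astype(int)
d=np.abs(a-b).max(2)
for n_,(u,v) in dict(jar=(190,205),stick=(387,267),scroll=(318,148),mug=(381,147),driver=(221,274),offcut=(311,278),spool=(449,229)).items(): print(n_,int((d[v-10:v+10,u-10:u+10]>60).sum()))
```

```text
21.5 [ 0.4579 -0.2217  0.2398] [ 0.014  -0.4962 -0.3016]
165 359 363 [21.3087 34.9659]
185 354 361 [ 5.5634 33.9818]
205 347 355 [-10.7227  29.8069]
225 341 348 [-27.5785  24.6834]
jar 0
stick 0
scroll 0
mug 0
driver 0
offcut 0
spool 0
```

View pics/t5.png

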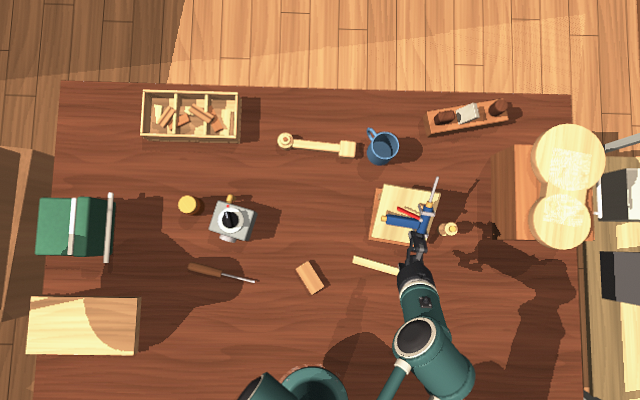

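The top view shows the trigger back out, at about (408,212). The bystanders are unmoved, the knob line at (227,216) points at the dot, and the arm is clear.

```bash
python3 -c "
from workcell import *
print(finish_job())"
```

```text
the job is handed in; nothing more can be done
None
```

The knob was turned to its end stop, the trigger was then held fully in for over 1.2 s and sprang back out, no bystander moved, and the job was handed in at about 21.6 s; no verdict came back.

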